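Walnuts from the tipping dial-lid drum into a meal tray

ROBOT

A 6-joint arm with a two-finger parallel gripper is mounted at the origin on the work surface. World frame = base frame: x ahead of the robot, y to its left, z up, the work surface at z = 0. Lengths are in m, angles in rad, forces in N, time in s.
With the tool pointing down it reaches from about 0.275 to 0.775 m from the base axis. Payload 14.6 kg.
Tool frame: the origin (TCP) lies between the finger pads; the fingertips stand 25 mm ahead of it and the grasp point (between the pads) lies 6 mm ahead of it (bot.tips_ahead is the distance from the TCP to the fingertips, in m); y points along the fingers, z is the direction in which the jaws open and shut, and the axes are right-handed (so a half turn about y gives the same grasp; the last joint's range is limited). The gripper opens to 85 mm and grips with 20 to 120 N. Pads are 22 mm wide; open, the fingers measure 114 mm over their backs; the gripper's body (76 mm by 85 mm) begins 54 mm behind the grasp point. The pads swing forward as they close: fully open they stand 13 mm farther back than shut.
Start: joints at [-1.475, 0.263, -0.048, 1.259, 0, 1.415], TCP at [0.13, -0.509, 0.256] pointing down, gripper open.
Joint ranges: [-2.65, 2.65], [-0.89, 1.7], [-1.18, 1.37], [-2.13, 2.11], [-1.35, 1.29], [-3.14, 3.14]. Speed limits (rad/s): [1.89, 1.89, 2.57, 2.79, 3.14, 3.14].

INTERFACE

Orientations are given as [roll, pitch, yaw] about the fixed x, y, z axes, in that order (R = Rz(yaw) Ry(pitch) Rx(roll)).
In Python, from bench import bot, viewer, job gives the robot as it stands.
- The arm moves only by the tool move_arm, never from a script. Its argument "targets" is one flat list of numbers, 5 for each row, row after row: the opening, from 0 (shut) to 1 (fully open), then the shift along the tool's x, y, z scaled (see below), then the turn about the tool's y scaled (see below). In form: [gripper, x, y, z, turn, gripper, x, y, z, turn, ...]. A call has 1 to 8 rows; each row is the pose to reach, as a shift and turn from the pose commanded when the call began, along the tool's axes at that moment; what a row does not reach only later rows make up. The controller multiplies each number of a shift by 40 cm and each number of a turn by pi/2 rad. A row lasts 1/12 s, in which the tool goes at most 41.7 mm and 7.16 degrees, less where a joint would pass 70% of its speed; a pose out of reach is approached as far as the arm can. A call with a number of a shift or a turn outside -1 to 1 is refused whole. A call with a gripper value outside its range is refused whole. The fingers move at their own pace and stop on an object; the grip force is fixed at half the most. Time passes only in rows, so rows that repeat a pose let the fingers close. It gives the time, the measured TCP pose, the force and the opening at its end, in the units of the state.
- bot.get_obs(): the state, without advancing time (a new reading comes with each control period).
- viewer.grab_frame(name): name is "side" or "top"; returns a dict with "pixels" (400x640x3 uint8, red, green, blue), "depth" (400x640 float32, m along the optical axis (not along the pixel's ray), 0 where there is no reading), "mtx" (3x3 intrinsics, pixels), "cam_to_world" (4x4, takes a point from camera to world coordinates). Camera axes: x right, y up, looking along -z (the intrinsics and any distortion apply to the point x, -y, -z); pixel columns grow to the right and rows downward; lengths in m; the calibration is good to about 2 mm. A picture is of the moment at which its call begins.
- job.hand_in(): hands the job in, once; it reports no verdict.
The state is a dict: "time_s": time; "joint_pos": joint angles; "joint_vel": joint speeds; "joint_torque": joint torques, N m; "position": TCP position; "eef_rot": TCP orientation; "ft_force": force on the tool from outside, world axes, zero at the start; "wrist_torque": the same for the moment, N m; "grip_width": finger opening in m.
Only numpy, scipy, OpenCV 4.12 (cv2) and the standard library are available. Lean on these libraries where they do the work, as an engineer would, in place of code of your own. Each camera call takes 0.05 s, during which the arm holds its last target.

TASK

Turn the dial lid of the tipping drum to its largest opening while the drum stands upright, then swing the drum over by its side crank and rock it as needed until all five walnuts have dropped into the large compartment of the meal tray below. Finally swing the drum fully back upright, leaving the dial at its largest opening and the tray where it stands.

Things in the scene. Friction and masses are not known exactly. Their poses are not given: they have to be found in the camera images.
- dial (a joint): Dial sifter lid, a white disc 132 mm across on the drum's mouth. Rad, grows anticlockwise from above, 0 to 3.0, no clicks, light friction (0.06 N m). The drum has one window under the disc, on its pouring side. At 0 fine holes lie over it, at 1.12 a narrow slot, at 2.30 the large opening (sector of 90 degrees, the only one a walnut passes) is centred on it. Starts at 0 to 0.9.
- dial_grip (a point): Centre of the dial's upright grip bar (64 mm long, 14 mm thick, 30 mm tall), on the dial's axis; bar top 12 mm above this point, disc's upper face 24 mm below. x along the bar, z out of the disc; the large opening lies towards -y. About 308 mm above the table with the drum upright. At the largest setting the bar is parallel to the drum's pivot axis.
- drum (a joint): Tipping drum, a clear canister 130 mm across and 130 mm tall between two posts. Rad: 0 upright at its stop, growing as the mouth swings away from the robot (stand's +x), stop at 2.2 (mouth downwards). Stiff pivot (0.45 N m): stays where it is left. Walnuts roll out from about 1.7 on.
- pivot (a point): Centre of the drum's pivot axis on the fixed stand, 180 mm above the table. Frame of the stand: x to the pouring side, y along the pivot axis towards the crank, z up. Posts at y = +-115 mm, 200 mm tall. Yaw varies by +-0.2 rad.
- crank_grip (a point): Middle of the crank's black handle, a round bar 16 mm thick, 75 mm free length, parallel to the pivot axis, fixed to the drum by an arm, 180 mm along the stand's +y from the pivot centre. Moves on an 80 mm circle about the pivot axis: drum upright, the arm leans 1.1 rad from vertical back to -x; drum at 2.2, 1.1 rad forward to +x, over the top between. The handle does not spin on its arm.
- tray_large (a point): Centre of the inner floor (3 mm up) of the large compartment, 155 mm (x) by 159 mm (y), of the loose white meal tray under the drum's pouring side. Tray 350 g, 235 x 165 mm, rim 42 mm high; two small compartments lie beyond on the +x side. Axes roughly the stand's. Another tray, already filled, stands apart.
- walnut0_center (a point): Centre of a walnut in its shell, a slightly knobbly brown ball 26 mm across, 12 g; five of them, loose on the floor of the drum at the start (drum floor 29 mm below the pivot).
- walnut1_center (a point): Centre of a walnut in its shell, a slightly knobbly brown ball 26 mm across, 12 g; five of them, loose on the floor of the drum at the start (drum floor 29 mm below the pivot).
- walnut2_center (a point): Centre of a walnut in its shell, a slightly knobbly brown ball 26 mm across, 12 g; five of them, loose on the floor of the drum at the start (drum floor 29 mm below the pivot).
- walnut3_center (a point): Centre of a walnut in its shell, a slightly knobbly brown ball 26 mm across, 12 g; five of them, loose on the floor of the drum at the start (drum floor 29 mm below the pivot).
- walnut4_center (a point): Centre of a walnut in its shell, a slightly knobbly brown ball 26 mm across, 12 g; five of them, loose on the floor of the drum at the start (drum floor 29 mm below the pivot).

How it is judged:
On the way, in this order (a step that is already met when the one before it is completed fails the run):
1. the dial stands at its largest opening (within 0.18 rad of 2.30) while the drum is upright (under 0.15 rad) (value of joint dial between 2.12 and 2.48 rad and value of joint drum below 0.15 rad), for 0.2 s.
2. the drum has been tipped over (beyond 1.4 rad) (value of joint drum above 1.4 rad), for 0.1 s.
3. all five walnuts are in the tray's large compartment (x of walnut0_center in the frame of tray_large between -0.079 and 0.079 m and y of walnut0_center in the frame of tray_large between -0.081 and 0.081 m and z of walnut0_center in the frame of tray_large between 0 and 0.06 m and x of walnut1_center in the frame of tray_large between -0.079 and 0.079 m and y of walnut1_center in the frame of tray_large between -0.081 and 0.081 m and z of walnut1_center in the frame of tray_large between 0 and 0.06 m and x of walnut2_center in the frame of tray_large between -0.079 and 0.079 m and y of walnut2_center in the frame of tray_large between -0.081 and 0.081 m and z of walnut2_center in the frame of tray_large between 0 and 0.06 m and x of walnut3_center in the frame of tray_large between -0.079 and 0.079 m and y of walnut3_center in the frame of tray_large between -0.081 and 0.081 m and z of walnut3_center in the frame of tray_large between 0 and 0.06 m and x of walnut4_center in the frame of tray_large between -0.079 and 0.079 m and y of walnut4_center in the frame of tray_large between -0.081 and 0.081 m and z of walnut4_center in the frame of tray_large between 0 and 0.06 m), for 0.2 s.
At the end, for the whole second after the job is handed in: The dial is within 0.18 rad of 2.30, the drum is back upright (within 0.12 rad of 0), all five walnuts lie at rest in the tray's large compartment, and the tray is within 30 mm of where it stood (all of step 3 and value of joint dial between 2.12 and 2.48 rad and value of joint drum below 0.12 rad and distance of tray_large from where it was at the start of the episode below 0.03 m and linear speed of each of walnut0, walnut1, walnut2, walnut3, walnut4 below 0.1 m/s); the robot touches nothing.
It also fails if it takes over 67 s, if anything falls off the work surface, if the arm or the gripper's body presses on something with over 40 N, if the wrist force passes 120 N, or if a joint passes its speed limit or range.

## Working session

There is one attempt and no reset: what is moved stays moved. The work goes in short steps, Python scripts to look and compute and a tool call to move; the robot and the scene stay as the last step left them, time stands still between calls to the robot, and variables do not carry over. Pictures are saved under pics/ and viewed, and the job is handed in when it is done.

Besides the shell and the picture viewer there is one more tool, called after "Emit:" as name(argument=value, ...), one argument or row to a line, values as JSON. move_arm: Moves the arm, as the interface text tells. Shifts and turns lie within -1 to 1; 1 stands for 40 cm of shift or pi/2 rad of turn. Its arguments: {"type":"object","properties":{"targets":{"type":"array"}},"required":["targets"]}

```bash
mkdir -p pics; ls; python3 - <<'E'
from bench import bot, viewer, job
import cv2
print(bot.get_obs(), bot.tips_ahead)
for n in("side","top"):
    f=viewer.grab_frame(n); cv2.imwrite(f"pics/{n}0.png",f["pixels"][:,:,::-1]); print(n,f["mtx"],f["cam_to_world"])
    import numpy as np; np.savez(f"{n}0.npz",**f)
E
```

```text
pics
{'time_s': 0.0, 'joint_pos': array([-1.47529197e+00,  2.63524303e-01, -4.89072587e-02,  1.25938174e+00,
       -1.16220234e-05,  1.41552083e+00]), 'joint_vel': array([ 0.00127737,  0.00065361,  0.00140589, -0.00080689, -0.00101493,
       -0.00051273]), 'joint_torque': array([ 2.47452313e-03, -6.37606931e+01,  3.84570873e+01,  1.34097756e-02,
       -1.82879526e-04, -9.80506258e-06]), 'position': array([ 0.13026613, -0.5083464 ,  0.25583525]), 'eef_rot': array([-1.57180286e+00,  1.45795018e-04, -2.89081287e+00]), 'ft_force': array([-1.00929204,  0.18338161,  0.14989814]), 'wrist_torque': array([ 0.00645627,  0.00317348, -0.07064899]), 'grip_width': 0.0857432062555666} 0.025
side [[437.80104832   0.         325.76404815]
 [  0.         437.80104832 198.15643033]
 [  0.           0.           1.        ]] [[ 0.84022557  0.35241076 -0.41210149  0.31804182]
 [-0.54183068  0.5750871  -0.6129391  -0.47681797]
 [ 0.02098791  0.73829634  0.67414985  0.65676461]
 [ 0.          0.          0.          1.        ]]
top [[457.12256178   0.         319.4770897 ]
 [  0.         457.12256178 198.89790408]
 [  0.           0.           1.        ]] [[ 0.01362831  0.99938067 -0.03244292  0.53857771]
 [-0.99983662  0.01323486 -0.01231162 -0.04216294]
 [-0.01187462  0.0326054   0.99939776  1.09441285]
 [ 0.          0.          0.          1.        ]]
```

View pics/side0.png

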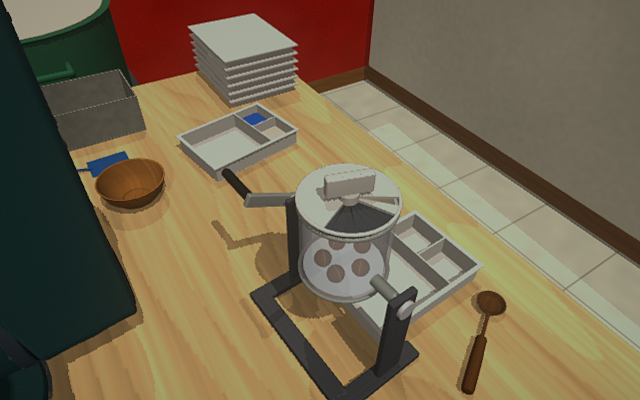

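View pics/top0.png

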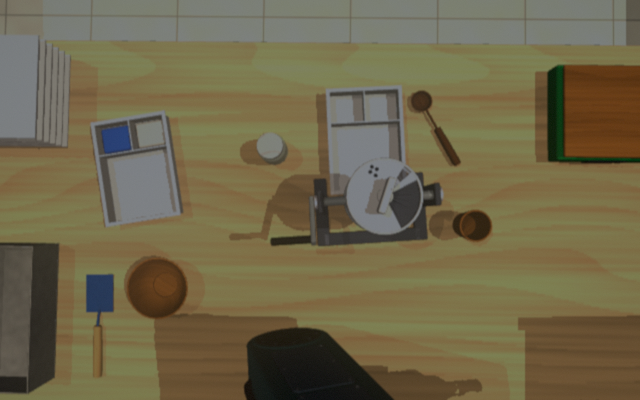

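```bash
cat > h.py <<'E'
import numpy as np, cv2
def world(f):
    d=f["depth"];K=f["mtx"];T=f["cam_to_world"]
    v,u=np.mgrid[:400,:640]
    p=np.stack([(u-K[0,2])/K[0,0]*d,-(v-K[1,2])/K[1,1]*d,-d],-1)
    return p@T[:3,:3].T+T[:3,3]
def line(P):
    c=P.mean(0);q=P-c;w,V=np.linalg.eigh(q.T@q);return c,V[:,-1],(q@V[:,-1]).min(),(q@V[:,-1]).max()
E
python3 - <<'E'
from h import *
f=np.load("top0.npz");P=world(f);d=f["depth"]
print((d==0).mean())
z=P[...,2]
def box(m,n):
    v,u=np.nonzero(m);print(n,m.sum(),u.min(),u.max(),v.min(),v.max())
sub=np.zeros_like(d,bool);sub[150:245,340:430]=1
m=sub&(z>.31)&(z<.335);box(m,'bar');Q=P[m];print(np.percentile(z[m],[5,50,95]))
hull=cv2.minAreaRect((Q[:,:2]*1000).astype(np.float32));print('bar rect mm',hull)
c,dv,a,b=line(Q[:,:2]);print(c,dv,np.degrees(np.arctan2(dv[1],dv[0])),a,b)
m=sub&(z>.275)&(z<.295);Q=P[m];print('disc z',np.median(Q[:,2]),m.sum())
(cx,cy),r=cv2.minEnclosingCircle((Q[:,:2]*1000).astype(np.float32));print('disc',cx,cy,r)
# handle
sub[:]=0;sub[225:255,262:312]=1
m=sub&(z>.15);box(m,'handle');Q=P[m];print(np.median(Q[:,2]),Q[:,2].min(),Q[:,2].max())
c,dv,a,b=line(Q[:,:2]);print(c,dv,a,b,np.degrees(np.arctan2(dv[1],dv[0])))
# posts
for n,(u0,u1) in dict(L=(305,340),R=(420,450)).items():
    sub[:]=0;sub[170:250,u0:u1]=1
    m=sub&(z>.19)&(z<.21);
    if m.any():
        Q=P[m];print(n,m.sum(),Q.mean(0),Q.min(0),Q.max(0))
# tray: white rim
sub[:]=0;sub[80:215,318:412]=1
m=sub&(z>.036)&(z<.048)
Q=P[m];print('tray',m.sum(),Q.min(0),Q.max(0),cv2.minAreaRect((Q[:,:2]*1000).astype(np.float32)))
E
python3 -c "
import cv2
i=cv2.imread('pics/top0.png')[70:260,250:450];cv2.imwrite('pics/c0.png',cv2.resize(i*1,None,fx=3.5,fy=3.1,interpolation=2))"
```

```text
0.0039609375
bar 323 378 395 176 213
[0.31564105 0.31965657 0.32189897]
bar rect mm ((572.6190185546875, -146.7354736328125), (14.279804229736328, 63.85630798339844), 72.8943862915039)
[ 0.57233513 -0.14601819] [-0.95490045  0.29692614] 162.72692706674326 -0.0323996026649706 0.03145224330009248
disc z 0.2836113164220412 4163
disc 572.7554321289062 -146.99314880371094 68.4217529296875
handle 367 270 311 225 245
0.2224939508126328 0.21143732112906943 1.0944128484049656
[0.49020776 0.01900309] [-0.20662854  0.97841946] -0.06984064855570137 0.042899051770942005 101.92484871809273
L 290 [ 0.5572577  -0.02632295  0.19831541] [ 0.51086925 -0.06769566  0.19000419] [ 0.58522606 -0.01032382  0.20976523]
R 194 [ 0.58198261 -0.26034806  0.1975985 ] [ 0.56068316 -0.27381917  0.19005992] [ 0.60386979 -0.23533753  0.20363653]
tray 1217 [ 0.58656107 -0.22557634  0.0360805 ] [ 0.83978181 -0.04083513  0.04799573] ((713.4412231445312, -134.46694946289062), (246.19244384765625, 176.32981872558594), 3.4002633094787598)
```

View pics/c0.png

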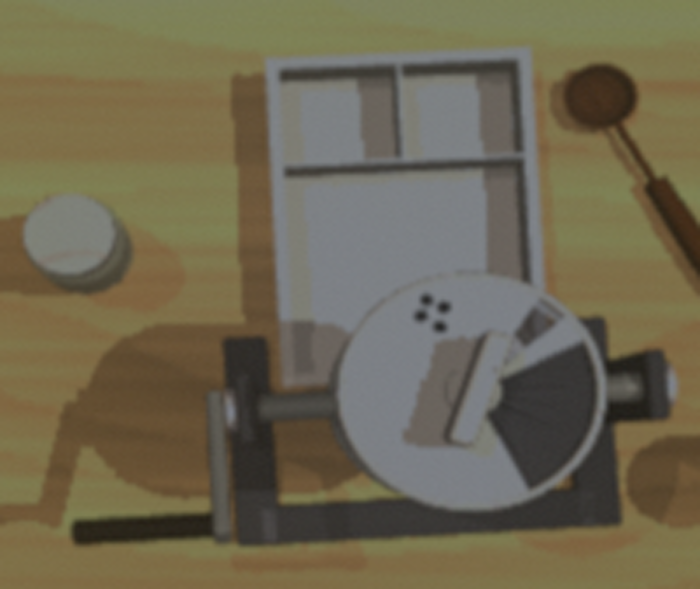

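```bash
python3 - <<'E'
from h import *
f=np.load("top0.npz");P=world(f);z=P[...,2]
sub=np.zeros_like(z,bool);sub[232:248,268:308]=1
m=sub&(z>.21)&(z<.24);Q=P[m];c,dv,a,b=line(Q[:,:2]);print('handle',m.sum(),c,dv,a,b,np.degrees(np.arctan2(dv[1],dv[0])),Q[:,2].max(),np.median(Q[:,2]))
sub[:]=0;sub[170:212,425:450]=1
m=sub&(z>.16)&(z<.21);
for s,(u0,u1) in dict(L=(305,330),R=(428,450)).items():
    sub[:]=0;sub[172:215,u0:u1]=1;m=sub&(z>.195)&(z<.206);print(s,m.sum(),np.median(P[m],0),P[m].min(0),P[m].max(0))
# base front bar low z
sub[:]=0;sub[225:250,325:430]=1;m=sub&(z>.008)&(z<.05);print(m.sum(),np.percentile(z[m],[5,50,95]))
Q=P[m];print(cv2.minAreaRect((Q[:,:2]*1000).astype(np.float32)))
E
```

```text
handle 310 [0.48818171 0.02553663] [-0.08224498  0.99661214] -0.03476251256590387 0.036479370154584745 94.71761893334563 0.22878308376422196 0.22258645253220039
L 186 [ 0.55664062 -0.03025295  0.19956705] [ 0.53781518 -0.03835896  0.19518349] [ 0.58522606 -0.01070413  0.20388827]
R 144 [ 0.58215649 -0.26069801  0.19941953] [ 0.56068316 -0.26924846  0.19526496] [ 0.60386979 -0.2535775   0.20363653]
1221 [0.01040865 0.01388908 0.0172661 ]
((491.054931640625, -163.32077026367188), (47.394371032714844, 241.0022735595703), 1.2319048643112183)
```

```bash
cat >> h.py <<'E'
from scipy.spatial.transform import Rotation as Ro
def go(x,y,z,yawdeg=None):
    from bench import bot
    o=bot.get_obs();R=Ro.from_euler('xyz',o["eef_rot"]).as_matrix()
    s=R.T@(np.array([x,y,z])-o["position"])/.4
    yaw=np.arctan2(R[1,0],R[0,0])
    t=0 if yawdeg is None else -((np.radians(yawdeg)-yaw+np.pi)%(2*np.pi)-np.pi)/(np.pi/2)
    print('shift',s.round(4),'turn',round(t,4),'| t',o["time_s"],'pos',o["position"].round(4),'yaw',np.degrees(yaw).round(2),'F',o["ft_force"].round(1),'w',round(o["grip_width"],4),'j',o["joint_pos"].round(2))
E
python3 -c "
from h import *
go(.5725,-.1467,.40,-17.2)"
```

```text
shift [-1.2955 -0.3596 -0.6019] turn -1.6492 | t 0.1 pos [ 0.1303 -0.5084  0.2559] yaw -165.63 F [0.3 0.2 0.4] w 0.0857 j [-1.48  0.26 -0.05  1.26  0.    1.42]
```

Emit:
move_arm(
  targets=[1, -0.1, -0.3, -0.05, -0.12, 1, -0.2, -0.36, -0.1, -0.2, 1, -0.3, -0.36, -0.14, -0.28, 1, -0.4, -0.36, -0.18, -0.36, 1, -0.5, -0.36, -0.22, -0.44, 1, -0.6, -0.36, -0.26, -0.5, 1, -0.7, -0.36, -0.3, -0.58, 1, -0.7, -0.36, -0.3, -0.65],
)

```text
time_s: 0.77
position: [0.3485, -0.3394, 0.3975]
eef_rot: [-1.571, -0.0, -1.885]
ft_force: [0.2, -1.0, -1.1]
grip_width: 0.0854
```

```bash
python3 -c "
from h import *
go(.5725,-.1467,.40,-17.2)"
```

```text
shift [-0.6312 -0.0062  0.3837] turn -1.0089 | t 0.7667 pos [ 0.3485 -0.3394  0.3975] yaw -108.0 F [ 0.2 -1.  -1.1] w 0.0854 j [-0.94  0.19  0.24  1.62 -0.    0.95]
```

Emit:
move_arm(
  targets=[1, -0.63, -0.006, 0.38, -0.9, 1, -0.63, -0.006, 0.38, -0.9, 1, -0.63, -0.006, 0.38, -0.9, 1, -0.63, -0.006, 0.38, -0.9, 1, -0.63, -0.006, 0.38, -0.9, 1, -0.63, -0.006, 0.38, -0.9, 1, -0.63, -0.006, 0.38, -0.9, 1, -0.63, -0.006, 0.38, -0.9],
)

```text
time_s: 1.43
position: [0.5745, -0.1453, 0.3979]
eef_rot: [-1.571, 0.002, -0.88]
ft_force: [-0.7, 1.4, -2.2]
grip_width: 0.0856
```

```bash
python3 -c "
from h import *
go(.5725,-.1467,.40,-17.2)"
```

```text
shift [-0.0005 -0.0053 -0.006 ] turn -0.3694 | t 1.4333 pos [ 0.5745 -0.1453  0.3979] yaw -50.44 F [-0.7  1.4 -2.2] w 0.0856 j [-0.39  0.41  0.55  1.72  0.    0.49]
```

Emit:
move_arm(
  targets=[1, 0, -0.005, -0.006, -0.37, 1, 0, -0.005, -0.006, -0.37, 1, 0, -0.005, -0.006, -0.37, 1, 0, -0.005, -0.006, -0.37, 1, 0, -0.005, -0.006, -0.37, 1, 0, -0.005, -0.006, -0.37, 1, 0, -0.005, -0.006, -0.37],
)

```text
time_s: 2.02
position: [0.569, -0.151, 0.4013]
eef_rot: [-1.571, 0.001, -0.312]
ft_force: [-0.3, -0.0, 0.2]
grip_width: 0.0856
```

```bash
python3 -c "
from h import *
go(.5725,-.1467,.321,-17.2)"
```

```text
shift [0.0052 0.2008 0.013 ] turn -0.0078 | t 2.0167 pos [ 0.569  -0.151   0.4013] yaw -17.9 F [-0.3 -0.   0.2] w 0.0856 j [-0.4   0.4   0.55  1.72  0.   -0.09]
```

Emit:
move_arm(
  targets=[1, 0.005, 0.06, 0.013, -0.008, 1, 0.005, 0.12, 0.013, -0.008, 1, 0.005, 0.17, 0.013, -0.008, 1, 0.005, 0.2, 0.013, -0.008, 1, 0.005, 0.2, 0.013, -0.008, 1, 0.005, 0.2, 0.013, -0.008],
)

```text
time_s: 2.52
position: [0.5722, -0.1466, 0.3217]
eef_rot: [-1.571, 0.001, -0.299]
ft_force: [-0.7, -0.2, 0.8]
grip_width: 0.0855
```

```bash
python3 -c "
from h import *
go(.5725,-.1467,.321,-17.2)
from bench import viewer
for n in ('side','top'): cv2.imwrite(f'pics/{n}1.png',viewer.grab_frame(n)['pixels'][:,:,::-1])"
```

```text
shift [0.0007 0.0016 0.    ] turn 0.0007 | t 2.5167 pos [ 0.5722 -0.1466  0.3217] yaw -17.14 F [-0.7 -0.2  0.8] w 0.0855 j [-0.39  0.37  0.29  1.49  0.   -0.09]
```

View pics/side1.png

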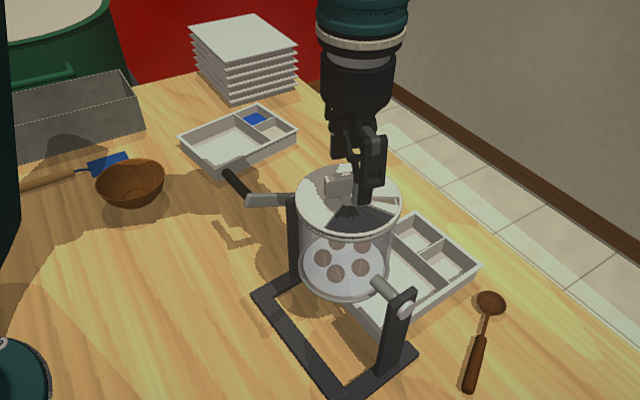

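The side view shows the fingers straddling the grip bar (around px 345,185), clear of the disc. Closing.

Emit:
move_arm(
  targets=[0, 0, 0, 0, 0, 0, 0, 0, 0, 0, 0, 0, 0, 0, 0, 0, 0, 0, 0, 0, 0, 0, 0, 0, 0, 0, 0, 0, 0, 0, 0, 0, 0, 0, 0, 0, 0, 0, 0, 0],
)

```text
time_s: 3.28
position: [0.5726, -0.1484, 0.322]
eef_rot: [-1.574, -0.002, -0.298]
ft_force: [-1.5, -13.6, 3.1]
grip_width: 0.0128
```

Emit:
move_arm(
  targets=[0, 0, 0, -0.004, -0.05, 0, 0, 0, -0.004, -0.12, 0, 0, 0, -0.004, -0.19, 0, 0, 0, -0.004, -0.26, 0, 0, 0, -0.004, -0.33, 0, 0, 0, -0.004, -0.4, 0, 0, 0, -0.004, -0.47, 0, 0, 0, -0.004, -0.54],
)

```text
time_s: 3.95
position: [0.5722, -0.1485, 0.322]
eef_rot: [-1.572, -0.0, 0.556]
ft_force: [1.1, -1.8, 4.7]
grip_width: 0.0125
```

```bash
python3 -c "
from h import *
go(.5725,-.148,.321,95.0)"
```

```text
shift [0.0012 0.0026 0.0007] turn -0.7014 | t 3.95 pos [ 0.5722 -0.1485  0.322 ] yaw 31.88 F [ 1.1 -1.8  4.7] w 0.0125 j [-0.39  0.37  0.29  1.49 -0.   -0.95]
```

Emit:
move_arm(
  targets=[0, 0, 0, 0, -0.07, 0, 0, 0, 0, -0.14, 0, 0, 0, 0, -0.21, 0, 0, 0, 0, -0.28, 0, 0, 0, 0, -0.35, 0, 0, 0, 0, -0.42, 0, 0, 0, 0, -0.49, 0, 0, 0, 0, -0.56],
)

```text
time_s: 4.62
position: [0.572, -0.1485, 0.322]
eef_rot: [-1.571, 0.001, 1.436]
ft_force: [0.1, -1.0, 5.3]
grip_width: 0.013
```

Emit:
move_arm(
  targets=[0, 0, 0, 0, -0.07, 0, 0, 0, 0, -0.14, 0, 0, 0, 0, -0.14, 0, 0, 0, 0, -0.14],
)

```text
time_s: 4.95
position: [0.572, -0.1485, 0.322]
eef_rot: [-1.571, 0.001, 1.649]
ft_force: [-0.2, -3.3, 5.9]
grip_width: 0.0133
```

```bash
python3 -c "
from h import *
go(.5725,-.148,.321,95.0)"
```

```text
shift [ 0.0013  0.0026 -0.0013] turn -0.006 | t 4.95 pos [ 0.572  -0.1485  0.322 ] yaw 94.46 F [-0.2 -3.3  5.9] w 0.0133 j [-0.39  0.37  0.29  1.49 -0.   -2.04]
```

Release, raise, and look.

Emit:
move_arm(
  targets=[1, 0, 0, 0, 0, 1, 0, 0, 0, 0, 1, 0, 0, 0, 0, 1, 0, 0, 0, 0, 1, 0, -0.05, 0, 0, 1, 0, -0.13, 0, 0, 1, 0, -0.2, 0, 0, 1, 0, -0.2, 0, 0],
)

```text
time_s: 5.62
position: [0.5725, -0.1484, 0.4063]
eef_rot: [-1.576, 0.003, 1.65]
ft_force: [0.4, -0.6, -0.7]
grip_width: 0.0855
```

Emit:
move_arm(
  targets=[1, 0.1, 0, -0.05, 0, 1, 0.2, 0, -0.1, 0, 1, 0.3, 0, -0.12, 0, 1, 0.4, 0, -0.12, 0, 1, 0.44, 0, -0.12, 0, 1, 0.44, 0, -0.12, 0, 1, 0.44, 0, -0.12, 0],
)

```text
time_s: 6.2
position: [0.6057, 0.0321, 0.4014]
eef_rot: [-1.571, 0.0, 1.653]
ft_force: [-0.4, -0.9, 0.5]
grip_width: 0.0852
```

```bash
cat > look.py <<'E'
import sys
from h import *
from bench import viewer
k=sys.argv[1]
for n in sys.argv[2:]:
    f=viewer.grab_frame(n); np.savez(f"{n}{k}.npz",**f); cv2.imwrite(f"pics/{n}{k}.png",f["pixels"][:,:,::-1])
E
python3 look.py 2 top side
python3 - <<'E'
from h import *
go(.486,.03,.32,95)
f=np.load("top2.npz");P=world(f);z=P[...,2]
sub=np.zeros_like(z,bool);sub[150:245,340:430]=1
m=sub&(z>.31)&(z<.335);Q=P[m];print(m.sum(),cv2.minAreaRect((Q[:,:2]*1000).astype(np.float32)));c,dv,a,b=line(Q[:,:2]);print(c,np.degrees(np.arctan2(dv[1],dv[0])))
E
```

```text
shift [0.0227 0.2035 0.2988] turn -0.005 | t 6.3 pos [0.6059 0.0304 0.4014] yaw 94.55 F [-0.2  0.1 -0. ] w 0.0851 j [-0.08  0.44  0.61  1.75 -0.   -1.73]
312 ((573.100341796875, -146.59881591796875), (14.083527565002441, 63.790748596191406), 4.435771942138672)
[ 0.57288499 -0.14595889] 94.5922902779984
```

View pics/top2.png

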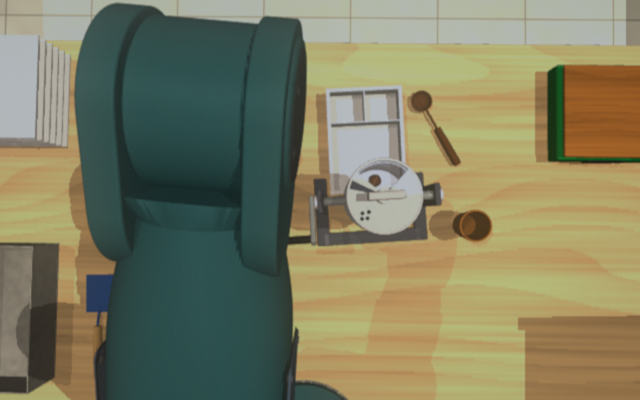

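View pics/side2.png

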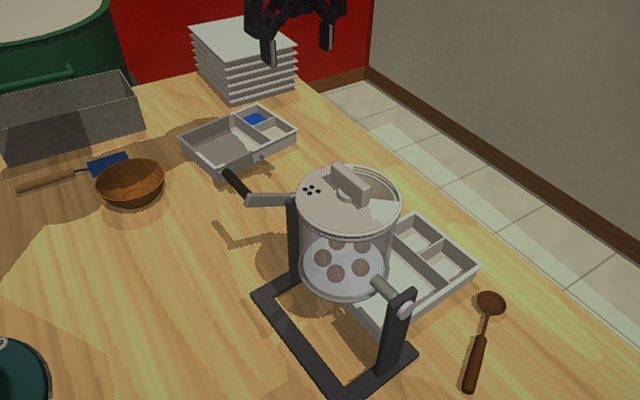

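Emit:
move_arm(
  targets=[1, 0.01, 0, 0.1, -0.003, 1, 0.02, 0, 0.2, -0.003, 1, 0.02, 0, 0.29, -0.003, 1, 0.02, 0.08, 0.294, -0.003, 1, 0.02, 0.17, 0.294, -0.003, 1, 0.02, 0.2, 0.294, -0.003, 1, 0.02, 0.2, 0.294, -0.003],
)

```text
time_s: 6.88
position: [0.4866, 0.0287, 0.3192]
eef_rot: [-1.567, -0.001, 1.653]
ft_force: [-0.2, -0.0, 0.4]
grip_width: 0.0853
```

```bash
python3 -c "
from h import *
go(.4877,.029,.220,95)"; python3 look.py 3 side
```

```text
shift [ 0.0005  0.2479 -0.0038] turn -0.0029 | t 6.8833 pos [0.4866 0.0287 0.3192] yaw 94.74 F [-0.2 -0.   0.4] w 0.0853 j [-0.11  0.19  0.02  1.41 -0.   -1.76]
```

View pics/side3.png

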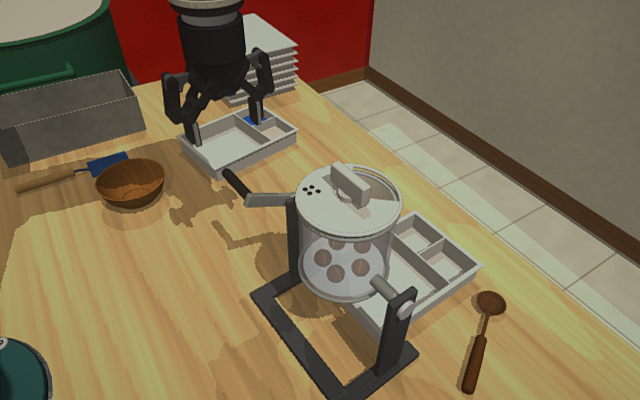

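Emit:
move_arm(
  targets=[1, 0, 0.08, -0.003, -0.003, 1, 0, 0.16, -0.003, -0.003, 1, 0, 0.22, -0.003, -0.003, 1, 0, 0.25, -0.003, -0.003, 0.28, 0, 0.25, -0.003, -0.003, 0.28, 0, 0.25, -0.003, -0.003, 0.28, 0, 0.25, -0.003, -0.003, 0.28, 0, 0.25, -0.003, -0.003],
)

```text
time_s: 7.6
position: [0.4901, 0.0295, 0.2231]
eef_rot: [-1.573, 0.0, 1.66]
ft_force: [0.1, 0.0, -0.5]
grip_width: 0.0385
```

```bash
python3 -c "
from h import *
go(.4877,.029,.220,95)"; python3 look.py 4 side
```

```text
shift [-0.0006  0.0077  0.0061] turn 0.0012 | t 7.6 pos [0.4901 0.0295 0.2231] yaw 95.1 F [ 0.1  0.  -0.5] w 0.0385 j [-0.11  0.22 -0.2   1.15 -0.   -1.77]
```

View pics/side4.png

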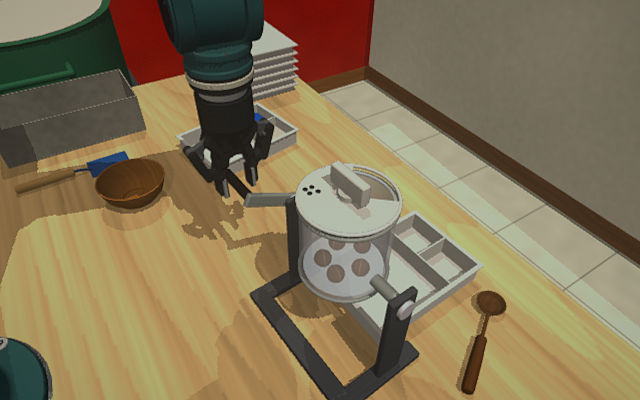

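```bash
python3 -c "
from h import *
for th in np.arange(0,2.3,.1):
    p=th-1.1;print(round(th,2),'y',round(-.2*(np.cos(p)-np.cos(1.1)),3),'z',round(-.2*(np.sin(p)+np.sin(1.1)),3))"
```

```text
0.0 y -0.0 z -0.0
0.1 y -0.017 z -0.01
0.2 y -0.034 z -0.022
0.3 y -0.049 z -0.035
0.4 y -0.062 z -0.049
0.5 y -0.074 z -0.065
0.6 y -0.085 z -0.082
0.7 y -0.093 z -0.1
0.8 y -0.1 z -0.119
0.9 y -0.105 z -0.139
1.0 y -0.108 z -0.158
1.1 y -0.109 z -0.178
1.2 y -0.108 z -0.198
1.3 y -0.105 z -0.218
1.4 y -0.1 z -0.237
1.5 y -0.093 z -0.256
1.6 y -0.085 z -0.274
1.7 y -0.074 z -0.291
1.8 y -0.062 z -0.307
1.9 y -0.049 z -0.322
2.0 y -0.034 z -0.335
2.1 y -0.017 z -0.347
2.2 y -0.0 z -0.356
```

Emit:
move_arm(
  targets=[0.25, 0, 0.008, 0.004, 0, 0.25, 0, 0.008, 0.004, 0, 0.25, 0, 0.008, 0.004, 0, 0.25, 0, 0.008, 0.004, 0],
)

```text
time_s: 7.98
position: [0.4876, 0.0296, 0.2185]
eef_rot: [-1.571, 0.0, 1.66]
ft_force: [0.2, 0.0, -0.1]
grip_width: 0.0212
```

Emit:
move_arm(
  targets=[0.25, 0, -0.017, -0.02, 0, 0.25, 0, -0.034, -0.032, 0, 0.25, 0, -0.049, -0.045, 0, 0.25, 0, -0.062, -0.059, 0, 0.25, 0, -0.074, -0.075, 0, 0.25, 0, -0.085, -0.092, 0, 0.25, 0, -0.093, -0.11, 0, 0.25, 0, -0.1, -0.129, 0],
)

```text
time_s: 8.65
position: [0.5381, 0.0342, 0.2589]
eef_rot: [-1.569, 0.0, 1.66]
ft_force: [-6.2, -0.8, 4.3]
grip_width: 0.0214
```

```bash
python3 -c "
from h import *
go(.4877,.029,.220,95)"; python3 look.py 5 side
```

```text
shift [-0.0017  0.0975  0.1266] turn 0.0013 | t 8.65 pos [0.5381 0.0342 0.2589] yaw 95.12 F [-6.2 -0.8  4.3] w 0.0214 j [-0.09  0.29 -0.01  1.28 -0.   -1.75]
```

View pics/side5.png

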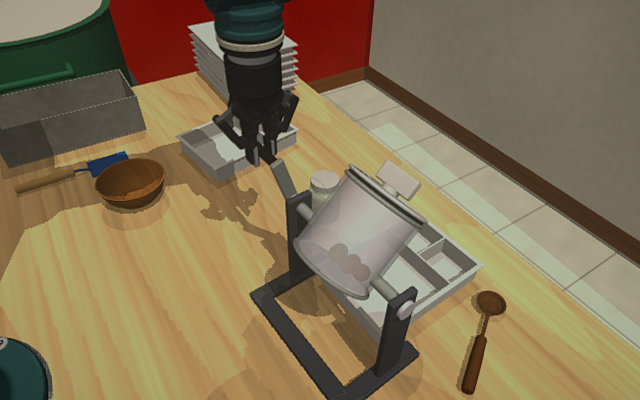

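Emit:
move_arm(
  targets=[0.25, 0, -0.005, -0.02, 0, 0.25, 0, -0.008, -0.039, 0, 0.25, 0, -0.009, -0.059, 0, 0.25, 0, -0.008, -0.079, 0, 0.25, 0, -0.005, -0.099, 0, 0.25, 0, 0, -0.118, 0, 0.25, 0, 0.007, -0.137, 0, 0.25, 0, 0.015, -0.155, 0],
)

```text
time_s: 9.37
position: [0.6014, 0.0398, 0.252]
eef_rot: [-1.571, 0.0, 1.66]
ft_force: [-3.9, -0.5, 2.4]
grip_width: 0.0217
```

```bash
python3 -c "
from h import *
go(.4877,.029,.220,95)"; python3 look.py 6 side
```

```text
shift [-0.0014  0.0799  0.2855] turn 0.0013 | t 9.3667 pos [0.6014 0.0398 0.252 ] yaw 95.12 F [-3.9 -0.5  2.4] w 0.0217 j [-0.07  0.4   0.15  1.32 -0.   -1.73]
```

View pics/side6.png

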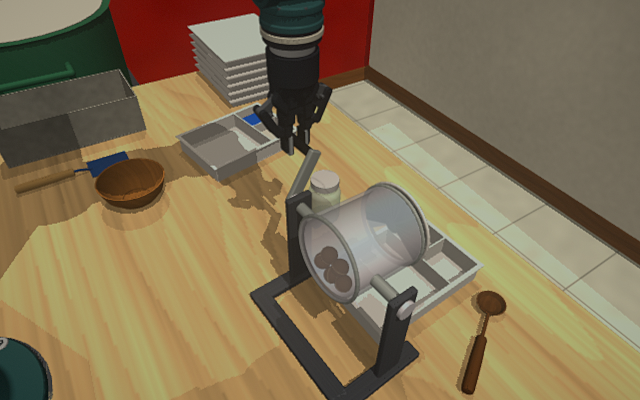

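Emit:
move_arm(
  targets=[0.25, 0, 0.005, -0.009, 0, 0.25, 0, 0.011, -0.017, 0, 0.25, 0, 0.017, -0.025, 0, 0.25, 0, 0.023, -0.033, 0, 0.25, 0, 0.029, -0.041, 0, 0.25, 0, 0.036, -0.048, 0, 0.25, 0, 0.043, -0.055, 0, 0.25, 0, 0.051, -0.061, 0],
)

```text
time_s: 10.08
position: [0.6252, 0.0419, 0.2317]
eef_rot: [-1.571, 0.0, 1.66]
ft_force: [-3.2, -1.5, 3.1]
grip_width: 0.0216
```

```bash
python3 -c "
from h import *
go(.4877,.029,.220,95)"; python3 look.py 7 side
```

```text
shift [-0.0014  0.0293  0.3454] turn 0.0013 | t 10.0833 pos [0.6252 0.0419 0.2317] yaw 95.12 F [-3.2 -1.5  3.1] w 0.0216 j [-0.06  0.45  0.17  1.29 -0.   -1.72]
```

View pics/side7.png

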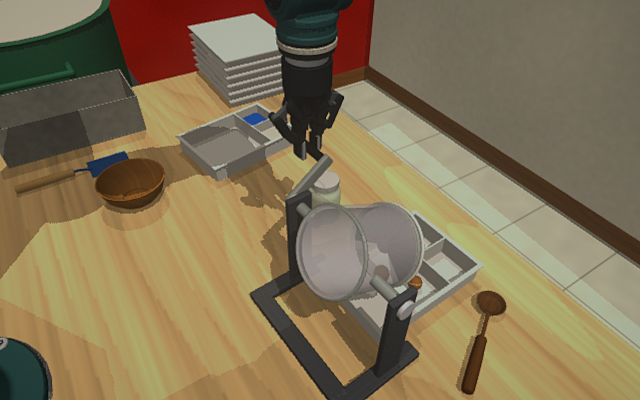

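Some walnuts have rolled toward the mouth; one (orange, px 415,282) is out. Continue to the stop.

Emit:
move_arm(
  targets=[0.25, 0, 0.008, -0.006, 0, 0.25, 0, 0.016, -0.012, 0, 0.25, 0, 0.025, -0.018, 0, 0.25, 0, 0.033, -0.023, 0, 0.25, 0, 0.041, -0.028, 0, 0.25, 0, 0.045, -0.03, 0, 0.25, 0, 0.045, -0.03, 0, 0.25, 0, 0.045, -0.03, 0],
)

```text
time_s: 10.8
position: [0.6318, 0.0428, 0.2145]
eef_rot: [-1.562, 0.0, 1.66]
ft_force: [-43.6, -3.7, 29.5]
grip_width: 0.0214
```

```bash
python3 -c "
from h import *
go(.4877,.029,.220,95)"; python3 look.py 8 side top
```

```text
shift [-0.0023 -0.0104  0.3621] turn 0.0013 | t 10.8 pos [0.6318 0.0428 0.2145] yaw 95.12 F [-43.6  -3.7  29.5] w 0.0214 j [-0.06  0.47  0.16  1.27 -0.   -1.72]
```

View pics/side8.png

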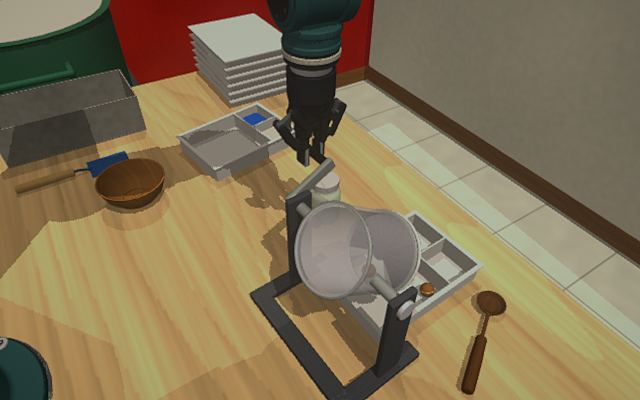

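View pics/top8.png

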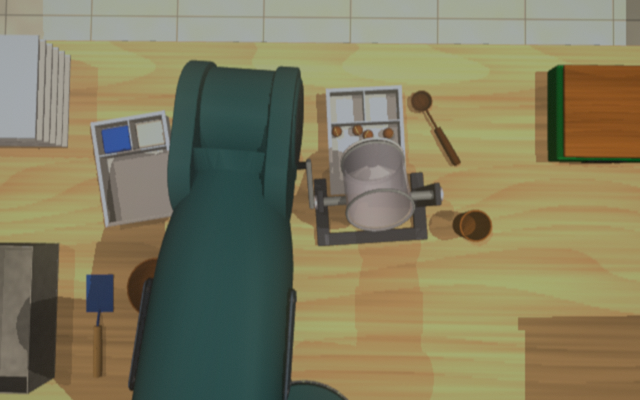

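Emit:
move_arm(
  targets=[0.25, 0, -0.012, 0.014, 0, 0.25, 0, -0.012, 0.014, 0, 0.25, 0, -0.012, 0.014, 0, 0.25, 0, -0.012, 0.014, 0],
)

```text
time_s: 11.23
position: [0.6312, 0.0426, 0.2187]
eef_rot: [-1.57, -0.0, 1.66]
ft_force: [-7.3, -1.0, 4.9]
grip_width: 0.0212
```

```bash
cat > crop.py <<'E'
import sys,cv2,numpy as np
k=sys.argv[1]
a=cv2.imread(f'pics/side{k}.png')[170:340,280:490];b=cv2.imread(f'pics/top{k}.png')[75:250,300:450]
a=cv2.resize(a,(450,364),interpolation=2);b=cv2.resize(b,(312,364),interpolation=2)
cv2.imwrite(f'pics/crop{k}.png',np.clip(np.hstack([a,b])*1.3,0,255))
E
python3 look.py 9 side top;python3 crop.py 9;  python3 -c "
from h import *
go(.4877,.029,.220,95)"
```

```text
shift [-0.0017 -0.0032  0.3603] turn 0.0014 | t 11.3333 pos [0.6312 0.0426 0.2186] yaw 95.12 F [-8.5 -1.2  6. ] w 0.0215 j [-0.06  0.46  0.16  1.27  0.   -1.72][ WARN:0@0.071] global loadsave.cpp:1063 imwrite_ Unsupported depth image for selected encoder is fallbacked to CV_8U.
```

View pics/crop9.png

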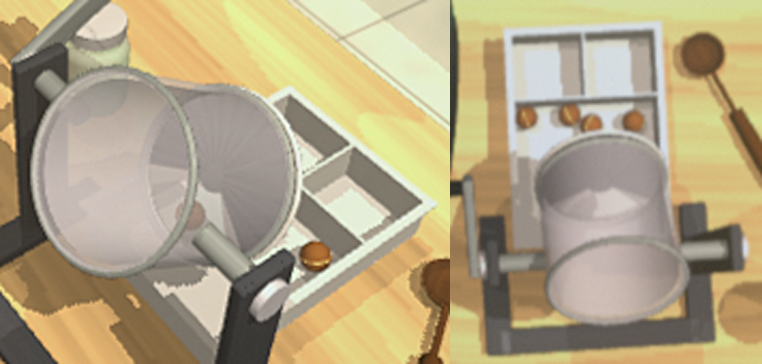

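```bash
python3 - <<'E'
from h import *
def ray(f,u,v,z):
    K=f["mtx"];T=f["cam_to_world"];d=T[:3,:3]@np.array([(u-K[0,2])/K[0,0],-(v-K[1,2])/K[1,1],-1]);o=T[:3,3];return o+d*(z-o[2])/d[2]
s=np.load("side9.npz");t=np.load("top9.npz")
for z in(.016,.10,.13,.16): print('side',z,ray(s,368.7,269.5,z).round(3), ray(s,427,289.5,z).round(3))
hsv=cv2.cvtColor(t["pixels"],cv2.COLOR_RGB2HSV)
m=((hsv[...,0]<16)&(hsv[...,1]>110)).astype(np.uint8);m[:115]=0;m[190:]=0;m[:,:328]=0;m[:,403:]=0
n,l,st,c=cv2.connectedComponentsWithStats(m)
for i in range(1,n):
    if st[i,4]>15: print(c[i].round(1),st[i,4],ray(t,*c[i],.016).round(3))
E
```

```text
side 0.016 [ 0.671 -0.1    0.016] [ 0.733 -0.191  0.016]
side 0.1 [ 0.625 -0.149  0.1  ] [ 0.678 -0.228  0.1  ]
side 0.13 [ 0.609 -0.167  0.13 ] [ 0.659 -0.242  0.13 ]
side 0.16 [ 0.592 -0.185  0.16 ] [ 0.64  -0.255  0.16 ]
[357.5 129.6] 51 [ 0.739 -0.117  0.016]
[336.5 130.8] 47 [ 0.736 -0.067  0.016]
[388.  132.9] 65 [ 0.732 -0.189  0.016]
[368.1 134. ] 36 [ 0.729 -0.142  0.016]
```

Emit:
move_arm(
  targets=[0.25, 0, -0.017, 0.022, 0, 0.25, 0, -0.034, 0.034, 0, 0.25, 0, -0.049, 0.048, 0, 0.25, 0, -0.062, 0.062, 0, 0.25, 0, -0.074, 0.078, 0, 0.25, 0, -0.085, 0.095, 0, 0.25, 0, -0.093, 0.113, 0, 0.25, 0, -0.093, 0.113, 0],
)

```text
time_s: 12.0
position: [0.5897, 0.0386, 0.2598]
eef_rot: [-1.583, 0.001, 1.661]
ft_force: [14.4, 2.6, 10.8]
grip_width: 0.0213
```

```bash
python3 look.py 10 side top;python3 crop.py 10 2>/dev/null;  python3 -c "
from h import *
go(.6312,.0426,.2187,95)"
```

```text
shift [ 0.001   0.1015 -0.1031] turn 0.0014 | t 12.1 pos [0.5897 0.0385 0.2589] yaw 95.13 F [15.   1.8 11.2] w 0.0216 j [-0.07  0.37  0.12  1.31  0.   -1.73]
```

View pics/crop10.png

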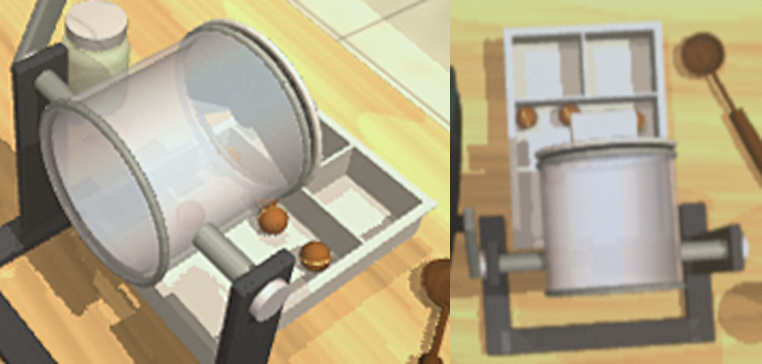

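Emit:
move_arm(
  targets=[0.25, 0, -0.005, 0.019, 0, 0.25, 0, -0.01, 0.038, 0, 0.25, 0, -0.013, 0.058, 0, 0.25, 0, -0.014, 0.078, 0, 0.25, 0, -0.013, 0.098, 0, 0.25, 0, -0.01, 0.117, 0, 0.25, 0, -0.005, 0.137, 0, 0.25, 0, 0.002, 0.156, 0],
)

```text
time_s: 12.77
position: [0.5258, 0.0329, 0.2565]
eef_rot: [-1.576, 0.0, 1.66]
ft_force: [7.5, 1.1, 4.4]
grip_width: 0.0215
```

```bash
python3 -c "
from h import *
go(.4876,.0296,.2185,95)"
```

```text
shift [0.0004 0.0945 0.0963] turn 0.0014 | t 12.7667 pos [0.5258 0.0329 0.2565] yaw 95.13 F [7.5 1.1 4.4] w 0.0215 j [-0.09  0.26 -0.05  1.25  0.   -1.75]
```

Emit:
move_arm(
  targets=[0.25, 0, 0.008, 0.018, 0, 0.25, 0, 0.019, 0.035, 0, 0.25, 0, 0.031, 0.051, 0, 0.25, 0, 0.044, 0.065, 0, 0.25, 0, 0.059, 0.078, 0, 0.25, 0, 0.076, 0.09, 0, 0.25, 0, 0.093, 0.101, 0, 0.25, 0, 0.094, 0.104, 0],
)

```text
time_s: 13.43
position: [0.4842, 0.0291, 0.2176]
eef_rot: [-1.575, 0.0, 1.66]
ft_force: [15.9, 1.4, -12.0]
grip_width: 0.0215
```

```bash
python3 look.py 11 side top;python3 crop.py 11 2>/dev/null;python3 -c "
from h import *
go(.4876,.0296,.2185,95)"
```

```text
shift [ 0.0004 -0.0015 -0.0083] turn 0.0013 | t 13.5333 pos [0.4843 0.0292 0.2179] yaw 95.12 F [ 9.3  0.9 -6.9] w 0.0213 j [-0.11  0.21 -0.23  1.13  0.   -1.77]
```

View pics/crop11.png

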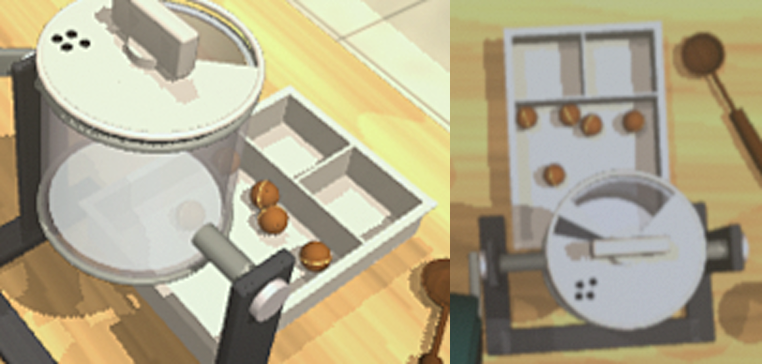

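Emit:
move_arm(
  targets=[0.25, 0, 0.004, 0.008, 0, 0.25, 0, 0.006, 0.014, 0, 0.25, 0, 0.006, 0.014, 0, 0.25, 0, 0.006, 0.014, 0],
)

```text
time_s: 13.87
position: [0.4828, 0.0289, 0.2164]
eef_rot: [-1.583, -0.001, 1.66]
ft_force: [34.9, 6.4, -17.4]
grip_width: 0.0217
```

```bash
python3 look.py 12 top; python3 - <<'E'
from h import *
go(.4876,.0296,.2185,95)
for k in (2,12):
    f=np.load(f"top{k}.npz");P=world(f);z=P[...,2]
    sub=np.zeros_like(z,bool);sub[150:245,340:430]=1
    m=sub&(z>.308)&(z<.335);Q=P[m];print(m.sum(),cv2.minAreaRect((Q[:,:2]*1000).astype(np.float32)));c,dv,a,b=line(Q[:,:2]);print(c,np.degrees(np.arctan2(dv[1],dv[0])))
    m=sub&(z>.275)&(z<.295);Q=P[m];A=np.c_[Q[:,:2],np.ones(len(Q))];print('disc plane',np.linalg.lstsq(A,Q[:,2],rcond=None)[0][:2])
f0=np.load("top0.npz")
for f in(f0,f):
    P=world(f);z=P[...,2];sub[:]=0;sub[80:150,318:412]=1;m=sub&(z>.036)&(z<.048);Q=P[m];print('tray',m.sum(),Q.mean(0),Q.min(0),Q.max(0))
E
```

```text
shift [ 0.0007 -0.0051 -0.0121] turn 0.0016 | t 13.9167 pos [0.4828 0.0289 0.2164] yaw 95.14 F [ 34.8   5.8 -15. ] w 0.0212 j [-0.11  0.2  -0.24  1.12  0.   -1.77]
313 ((573.100341796875, -146.59881591796875), (14.083527565002441, 63.790748596191406), 4.435771942138672)
[ 0.57286075 -0.14592852] 94.63180472590159
disc plane [-0.01589568 -0.00566886]
312 ((572.65869140625, -146.3402557373047), (13.903067588806152, 63.155601501464844), 4.249453067779541)
[ 0.57249383 -0.14620174] 94.3847657401641
disc plane [-0.01369973 -0.00627691]
tray 963 [ 0.7837439  -0.1331697   0.04181799] [ 0.68834066 -0.2229809   0.0360805 ] [ 0.83978181 -0.04083513  0.04799573]
tray 966 [ 0.78344455 -0.13349476  0.04166802] [ 0.68839014 -0.22289678  0.0360222 ] [ 0.84022254 -0.04082821  0.04792405]
```

Emit:
move_arm(
  targets=[0.25, 0, -0.006, -0.018, 0, 0.25, 0, -0.006, -0.018, 0, 1, 0, -0.006, -0.018, 0, 1, 0, -0.006, -0.018, 0, 1, 0, -0.006, -0.018, 0, 1, 0, -0.006, -0.018, 0, 1, 0, -0.006, -0.018, 0, 1, 0, -0.006, -0.018, 0],
)

```text
time_s: 14.58
position: [0.4843, 0.0293, 0.2176]
eef_rot: [-1.571, -0.0, 1.66]
ft_force: [-0.2, 0.7, 0.2]
grip_width: 0.0852
```

Emit:
move_arm(
  targets=[1, 0, -0.03, 0, 0, 1, 0, -0.1, 0, 0, 1, 0, -0.2, 0, 0, 1, 0, -0.3, 0, 0, 1, 0.1, -0.3, 0, 0, 1, 0.2, -0.3, 0, 0, 1, 0.2, -0.3, 0, 0, 1, 0.2, -0.3, 0, 0],
)

```text
time_s: 15.25
position: [0.4769, 0.1105, 0.3377]
eef_rot: [-1.571, -0.0, 1.663]
ft_force: [1.0, -0.8, -0.6]
grip_width: 0.0854
```

```bash
python3 look.py 13 side top;python3 crop.py 13 2>/dev/null; python3 - <<'E'
from h import *
go(.4876,.0296,.2185,95)
f=np.load("top13.npz");P=world(f);z=P[...,2]
sub=np.zeros_like(z,bool);sub[150:245,340:430]=1
m=sub&(z>.308)&(z<.335);Q=P[m];c,dv,a,b=line(Q[:,:2]);print(c,np.degrees(np.arctan2(dv[1],dv[0])))
m=sub&(z>.275)&(z<.295);Q=P[m];A=np.c_[Q[:,:2],np.ones(len(Q))];print('disc plane',np.linalg.lstsq(A,Q[:,2],rcond=None)[0][:2])
E
```

```text
shift [-0.1994  0.2974 -0.0083] turn 0.0016 | t 15.35 pos [0.4772 0.1088 0.3375] yaw 95.15 F [-0.2 -0.5  0.4] w 0.0852 j [ 0.06  0.19  0.07  1.45 -0.   -1.6 ]
[ 0.57250737 -0.14627144] 94.4020498996691
disc plane [-0.01287297 -0.00814163]
```

View pics/crop13.png

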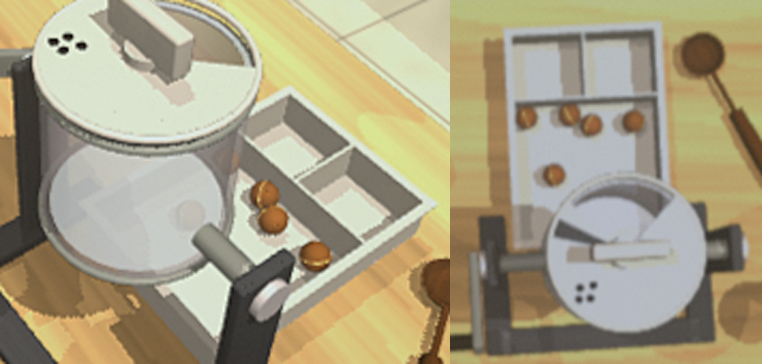

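View pics/side13.png

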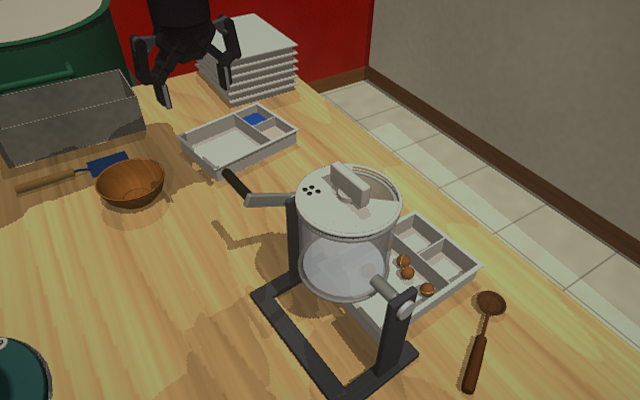

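All five walnuts are in the large compartment (top crop px 527,117; 570,115; 591,125; 634,120; 553,175). The drum is empty and upright, the opening faces the tray, and the gripper is clear.

```bash
python3 -c "
from bench import job
print(job.hand_in())"
```

```text
the job is handed in; nothing more can be done
None
```

I handed the job in at about 15.4 s on the robot's clock. My last checks met every end condition, but the hand-in reports no verdict.

- **Dial:** I gripped the bar and turned it about 112°. It ended at 94.4°, against a pivot axis I measured at 94.7–96.3°, so it is well within the allowed 0.18 rad (10.3°).
- **Drum:** I moved the crank handle with the jaws loosely around it, to the 2.2 rad stop, back partway for a look, then fully upright. It is against its upright stop, and the disc plane matches the earlier upright picture to within a few milliradians.
- **Walnuts:** The final top view shows all five in the large compartment and none in the drum. At the 2.2 rad stop one seemed to be still in the drum. The picture after swinging back showed it was already lying in the tray, so no more rocking was needed.
- **Tray:** Its measured position changed by less than 1 mm, checked just before I let go of the crank.
- **Forces:** The highest wrist force I read was about 53 N, when the drum met the 2.2 rad stop. That is under the 120 N limit, and I eased off straight away. At the end the gripper was open and clear of everything.

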